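# Refit the dust extractor's filter and hold its bayonet lid at the purge mark

### The job

Set the blue-topped cone filter down into the mouth of the dust extractor's canister and let go of it, then put the dark lid on with its brass lugs down through the two slots and the lid sitting on the collar. Twist the lid clockwise (seen from above) until its white pointers stand at the yellow purge marks, halfway from the slots to the red lock marks, without going on past the steel latches to the lock click, which would start the suction. Keep hold of the lid there against its return spring: the program finishes while the gripper is still holding it, and the three things lying by (wooden-handled screwdriver, masking tape, tape measure) stay where they are.

Things in the scene. Friction and masses are not known exactly. Their poses are not given: they have to be found in the camera images.
- canister: Dust extractor canister, screwed to the bench, immovable: black foot 144 mm across, clear cup, grey collar 128 mm across with its top 110 mm above the bench. Origin: centre of the foot on the bench, z up. An inlet stub sticks out 100 mm from the axis along its +x, 46 mm up. Its top is the same after a half turn.
- canister_mouth (a point): Centre of the mouth in the plane of the collar's top, 110 mm up, axes as canister. Round hole 80 mm across in a flange 6 mm thick, with two slots for the lid's lugs in its edge, centred on +x and -x, each 28 degrees wide and reaching 50 mm out from the axis. White marks on the collar beside both slots.
- purge_mark (a point): One of the two yellow marks, on the collar's top 58 mm from the axis and 40 degrees clockwise (from above) from the +x slot; the other is opposite. The red lock marks are at 80 degrees. At 66 degrees stands a sprung steel latch post, 8 mm high: a lid pointer touches it at about 59 degrees of turn and clicks past at 66.
- filter_seat (a point): Centre of the filter's seat, 88 mm above the bench and 22 mm below the collar's top: a flat ledge inside the mouth round a throat 62 mm across. The cup is open below it.
- interlock (a joint): Turn (rad) of the brass spring-return ring under the flange, which the lid's lugs take along: 0 at rest, up to 1.31 clockwise. The lid has about 5 degrees (0.09 rad) of play before it takes the ring along, so lid turn = this + 0.09. The return torque is 0.04 N m at 0 and 0.09 N m at the purge mark.
- filter: Filter, 90 g, standing on the bench: white pleated cone (34 mm across at the foot, 53 mm at 48 mm height), blue rim 70 mm across from 48 to 53 mm, then an upright blue pull bar 12 mm thick (along y), 40 mm long (along x), up to 93 mm. Origin: centre of its underside, z up. Seated (any yaw) its rim lies on the ledge, origin 40 mm above the bench, the bar 23 mm out of the mouth.
- filter_pull (a point): Point in the pull bar's middle to grip, 83 mm above the filter's origin (10 mm below the bar's top).
- lid: Bayonet lid, 160 g, standing upright: hollow dark cap, rim 102 mm across, grey grip bar on top 66 mm long (x), 22 mm thick (y), from 46 to 77 mm height. Origin: centre of its underside, z up. White pointers on the rim at +x and -x, in line with the bar and with the two brass lugs. Looks and fits the same after a half turn. Seated: origin 96 mm above the bench; it clears the filter's bar.
- lid_grip (a point): Point in the grip bar to hold, 65 mm above the lid's origin, on its axis.
- lid_seat (a point): Centre of the underside of the lid's rim, 14 mm above its origin; seated, it meets the canister's mouth point. Below it is a round skirt 74 mm across and 14 mm deep with the brass lugs at its foot: 92 mm over both, 6 mm high, each 19 degrees wide. They go down through the slots under the lid's own weight or light pressure; under the flange they have 2 mm of play in height.
- screwdriver: Bystander: wooden-handled screwdriver with a red end, lying flat, 182 mm long, 33 mm high, leave alone. Origin at its underside.
- masking_tape: Bystander: roll of masking tape lying flat, 96 mm across, 25 mm high, leave alone. Origin at its underside.
- tape_measure: Bystander: brown tape measure standing on its base, 58x77x62 mm, leave alone. Origin at its underside.
Things that resemble listed ones, but are neither listed nor needed, are in the scene too. Of the things shaped like the lid, the grey one is meant.

How it is judged:
On the way, in this order (a step that is already met when the one before it is completed fails the run):
1. the filter sits on its seat inside the canister, upright and let go (z of filter in the frame of canister between 0.036 and 0.044 m and horizontal distance between filter and canister below 0.008 m and angle between filter's own z axis and vertical below 0.12 rad and contact force between the fingers and filter below 0.1 N), for 0.2 s.
2. the lid sits on the collar with its lugs down through the slots (z of lid_seat in the frame of canister_mouth below 0.003 m and horizontal distance between lid_seat and canister_mouth below 0.005 m and angle between lid's own z axis and vertical below 0.08 rad), for 0.1 s.
At the end, for the whole second after the job is handed in: Filter on its seat (4 mm in height, 8 mm off axis, upright). Lid on the collar (rim at most 3.5 mm above it, centred within 5 mm, level), turned 30 to 50 degrees clockwise from the slots with the spring ring, the fingers still gripping it (over 2 N) (z of filter in the frame of canister between 0.036 and 0.044 m and horizontal distance between filter and canister below 0.008 m and angle between filter's own z axis and vertical below 0.12 rad and z of lid_seat in the frame of canister_mouth below 0.0035 m and horizontal distance between lid_seat and canister_mouth below 0.005 m and angle between lid's own z axis and vertical below 0.08 rad and angle between the x axis of lid and the x axis of canister, either way round between 0.523 and 0.873 rad and value of joint interlock between 0.38 and 0.86 rad and contact force between the fingers and lid above 2 N); the arm keeps its last pose, push and grip.
It fails at once if the lid was turned past the latch (lock click) (value of joint interlock above 1.04 rad).
It fails at once if the screwdriver was moved (distance of screwdriver from where it was at the start of the episode above 0.03 m).
It fails at once if the masking tape was moved (distance of masking_tape from where it was at the start of the episode above 0.03 m).
It fails at once if the tape measure was moved (distance of tape_measure from where it was at the start of the episode above 0.03 m).
It also fails if it takes over 51 s, if anything falls off the work surface, if the arm or the gripper's body presses on something with over 40 N, if the wrist force passes 120 N, or if a joint passes its speed limit or range.

### The arm

A 6-joint arm with a two-finger parallel gripper is mounted at the origin on a cart in front of the work surface, level with it; the furniture and walls round the work are solid. World frame = base frame: x ahead of the robot, y to its left, z up, the work surface at z = 0. Lengths are in m, angles in rad, forces in N, time in s.
With the tool pointing down it reaches from about 0.25 to 0.775 m from the base axis. Payload 4 kg.
Tool frame: the origin (TCP) lies at the very end of the fingers, on their centre line; the grasp point (between the pads) lies 19 mm behind it (ctrl.grip_point_offset is the distance from the TCP to the grasp point, in m); z points along the fingers, y is the direction in which the jaws open and shut (so a half turn about z gives the same grasp; the last joint's range is limited). The gripper opens to 85 mm and grips with 20 to 120 N. Pads are 22 mm wide; open, the fingers measure 114 mm over their backs; the gripper's body (76 mm by 85 mm) begins 54 mm behind the grasp point. The pads swing forward as they close: fully open they stand 13 mm farther back than shut.
Start: joints at [1.201, 0.087, 1.371, -0, 1.684, -0.103], TCP at [0.145, 0.531, 0.231] pointing down, gripper open.
Joint ranges: [-3.1, 3.1], [-0.76, 2.03], [0.27, 2.55], [-1.08, 4.22], [0.17, 2.65], [-2.57, 2.57]. Speed limits (rad/s): [2.79, 2.79, 3.14, 3.14, 3.14, 3.14].

### API

Orientations are given as a unit quaternion [w, x, y, z].
In Python, from cell import ctrl gives the robot as it stands.
- The arm moves only by the tool apply_moves, never from a script. Its argument "rows" is a list of rows, each a list of 3 entries, a list of its own where there are three numbers: the shift along the tool's x, y, z in mm, then the turn, a rotation vector about the tool's x, y, z in degrees, then the closure, from 0 (fully open) to 1 (shut). A call has 1 to 10 rows; each row is the pose to reach, as a shift and turn from the pose measured when the call began, along the tool's axes at that moment; what a row does not reach only later rows make up. A row lasts 1/12 s, in which the tool goes at most 41.7 mm and 7.16 degrees, less where a joint would pass 70% of its speed; a pose out of reach is approached as far as the arm can. A call with a gripper value outside its range is refused whole. The fingers move at their own pace and stop on an object; "grip_force" is the grip in N (left out, the last holds). Time passes only in rows, so rows that repeat a pose let the fingers close. It gives the time, the measured TCP pose, the force and the opening at its end, in the units of the state.
- ctrl.state(): the state, without advancing time (a new reading comes with each control period).
- ctrl.get_image(name): name is "scene" or "top" or "wrist"; returns (picture, depth): 480x640x3 uint8, red, green, blue; 480x640 float32, m along the optical axis (not along the pixel's ray), 0 where there is no reading.
- ctrl.camera_model(name): a dict with "fovy" (degrees; the focal length in pixels is half the picture's height over the tangent of half this angle, whatever the lens; pixels are square), "cx", "cy" (the principal point, pixels), "eye" and "rotation" of the camera in the world; the wrist camera has in their place "hand_eye" (4x4, takes a point from camera to tool coordinates, whose origin is the TCP and whose axes are the flange's). Camera axes: x right, y down, z forward; pixel columns grow to the right and rows downward; lengths in m; the calibration is good to about 2 mm. The wrist camera is an equidistant fisheye: a pixel r from the principal point sees the ray r / f radians off the axis. A picture is of the moment at which its call begins: read the wrist's pose just before it. camera_model takes no time and is no camera call.
- ctrl.job_done(): hands the job in, once; it reports no verdict.
The state is a dict: "time": time; "joints": joint angles; "qvel": joint speeds; "tau": joint torques, N m; "eef_pos": TCP position; "orientation": TCP orientation; "ft_force": force on the tool from outside, world axes, zero at the start; "torque": the same for the moment, N m; "gripper_width": finger opening in m.
Only numpy, scipy, OpenCV 4.12 (cv2) and the standard library are available. Lean on these libraries where they do the work, as an engineer would, in place of code of your own. Each camera call takes 0.05 s, during which the arm holds its last target.

## Working session

There is one attempt and no reset: what is moved stays moved. The work goes in short steps, Python scripts to look and compute and a tool call to move; the robot and the scene stay as the last step left them, time stands still between calls to the robot, and variables do not carry over. Pictures are saved under pics/ and viewed, and the job is handed in when it is done.

Besides the shell and the picture viewer there is one more tool, called after ">>>" as a command line: name --argument value ..., lists and objects as JSON in quotes. apply_moves: Moves the arm, as the interface text tells. Its arguments: {"type":"object","properties":{"rows":{"type":"array","items":{"type":"array"}},"grip_force":{"type":"number"}},"required":["rows"]}

```bash
ls; mkdir -p pics; cat > h.py <<'E'
import numpy as np, cv2
from cell import ctrl
from scipy.spatial.transform import Rotation as R
def save(n,im): cv2.imwrite('pics/'+n+'.png',cv2.cvtColor(im,cv2.COLOR_RGB2BGR))
E
python3 - <<'E'
from h import *
for n in ('scene','top','wrist'):
    im,d=ctrl.get_image(n); save(n+'0',im); np.savez('pics/'+n+'0.npz',im=im,d=d)
    print(n,ctrl.camera_model(n))
print(ctrl.state(),ctrl.grip_point_offset)
E
```

```text
pics
scene {'fovy': 46.54074854186195, 'cx': 316.40792135405553, 'cy': 235.7406937946589, 'eye': array([-0.882987  ,  0.99095553,  0.86306364]), 'rotation': array([ 0.2775887 , -0.43017752,  0.72949317, -0.45357637])}
top {'fovy': 55.45658000665056, 'cx': 315.2977904821521, 'cy': 235.64684631748054, 'eye': array([0.36122756, 0.23363116, 1.2533601 ]), 'rotation': array([ 0.05345661, -0.70410602,  0.70551564, -0.0602061 ])}
wrist {'fovy': 65.70646984690485, 'cx': 319.57833913068873, 'cy': 235.74004928272245, 'hand_eye': array([[-1.41952265e-05, -9.53605255e-01, -3.01059824e-01,
         7.72766254e-02],
       [ 9.99999834e-01, -1.86897871e-04,  5.44847088e-04,
         1.33016261e-04],
       [-5.75836487e-04, -3.01059766e-01,  9.53605099e-01,
        -1.41472485e-01],
       [ 0.00000000e+00,  0.00000000e+00,  0.00000000e+00,
         1.00000000e+00]])}
{'time': 0.15, 'joints': array([ 1.20090481e+00,  8.77541715e-02,  1.37191444e+00,  1.82992942e-05,
        1.68360347e+00, -1.03117846e-01]), 'qvel': array([ 0.00013898, -0.00165114, -0.00466661, -0.00121732, -0.00215021,
       -0.00176952]), 'tau': array([ 1.11720172e-03, -3.52370918e+01, -3.13676119e+01, -1.33600265e-04,
        8.02713563e-03, -7.38217466e-06]), 'eef_pos': array([0.14485886, 0.53017951, 0.23042127]), 'orientation': array([-2.05589441e-04,  1.32990588e-01,  9.91116945e-01, -8.14208918e-04]), 'ft_force': array([ 0.52762495, -0.19395749,  0.80331833]), 'torque': array([ 0.00608244, -0.036181  , -0.01055807]), 'gripper_width': 0.0853251914544633} 0.0187
```

View pics/scene0.png

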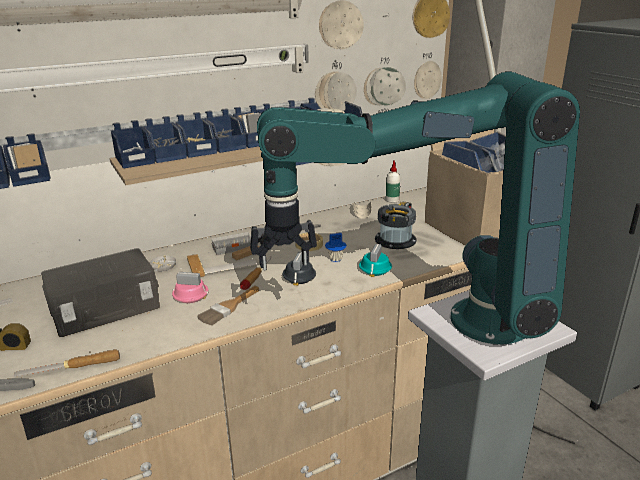

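View pics/top0.png

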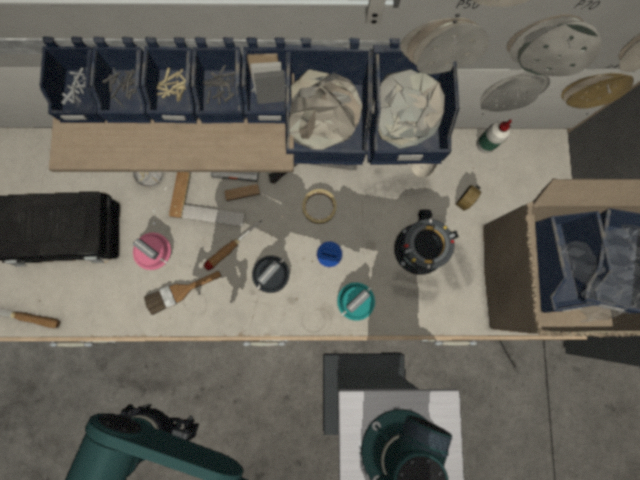

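View pics/wrist0.png

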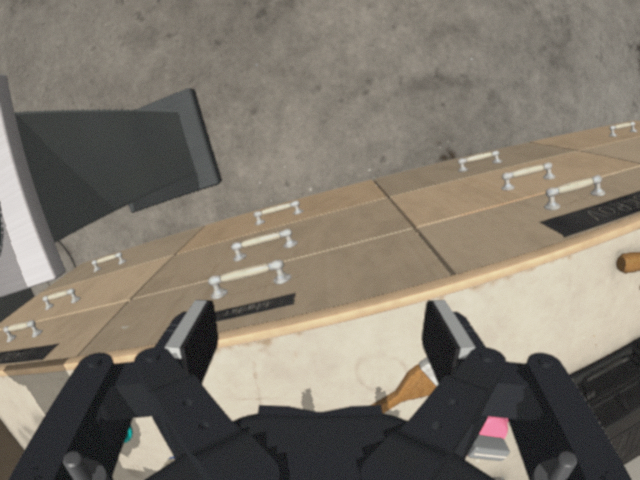

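```bash
cat >> h.py <<'E'
def cam(n):
    m=ctrl.camera_model(n); q=m['rotation']; 
    return m,R.from_quat([q[1],q[2],q[3],q[0]]).as_matrix(),240/np.tan(np.radians(m['fovy']/2))
def onplane(n,uv,z):
    m,Rm,f=cam(n); uv=np.atleast_2d(uv).astype(float)
    r=np.c_[(uv[:,0]-m['cx'])/f,(uv[:,1]-m['cy'])/f,np.ones(len(uv))]@Rm.T
    return m['eye']+r*((z-m['eye'][2])/r[:,2])[:,None]
E
python3 - <<'E'
from h import *
d=np.load('pics/top0.npz'); im=d['im']; dep=d['d']
m,Rm,f=cam('top'); print(Rm)
c=im[170:350,120:490]; save('topcrop',cv2.resize(c,None,fx=2.1,fy=2.1,interpolation=cv2.INTER_CUBIC))
c=im[200:290,380:480]; save('cancrop',cv2.resize(c,None,fx=6,fy=6,interpolation=cv2.INTER_CUBIC))
c=im[235:305,240:360]; save('lidcrop',cv2.resize(c,None,fx=6,fy=6,interpolation=cv2.INTER_CUBIC))
for n,uv,z in [('lid',(270,273),.07),('filter',(330,254),.09),('can',(425,243),.11),('teal',(357,300),.07)]: 
    print(n,onplane('top',uv,z), 'depthz', 1.2533-dep[uv[1],uv[0]])
E
```

```text
[[-0.0027542  -0.9870788   0.16021191]
 [-0.99995246  0.00121986 -0.00967446]
 [ 0.00935402 -0.16023093 -0.98703523]]
lid [[0.45547861 0.33958295 0.07      ]] depthz 0.077896595
filter [[0.50231258 0.18464007 0.09      ]] depthz 0.08680916
can [[ 0.5275766  -0.05576187  0.11      ]] depthz -0.00019967556
teal [[0.38567091 0.1153458  0.07      ]] depthz 0.08978665
```

View pics/topcrop.png

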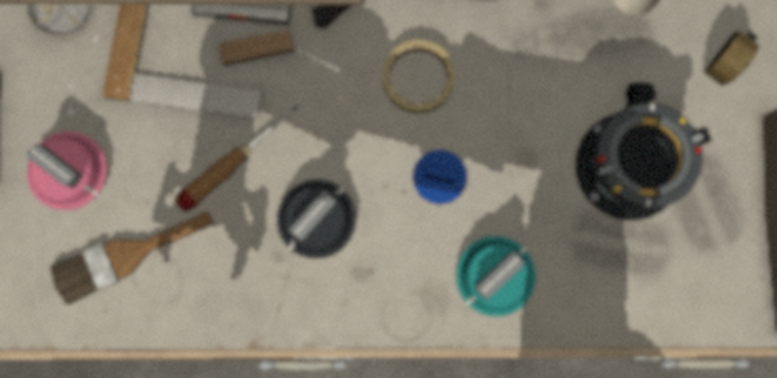

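View pics/cancrop.png

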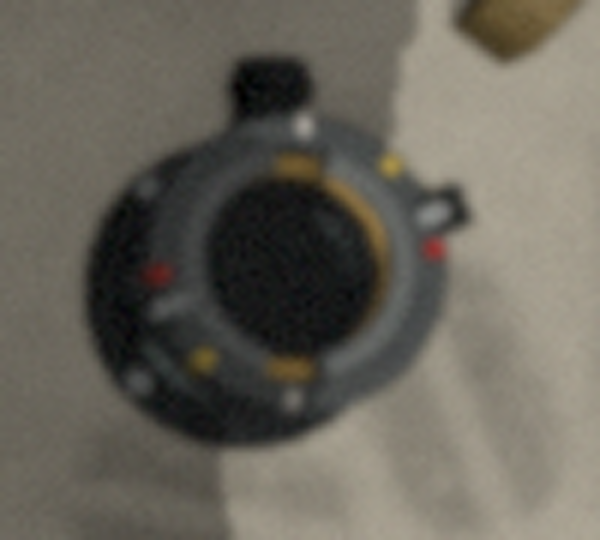

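View pics/lidcrop.png

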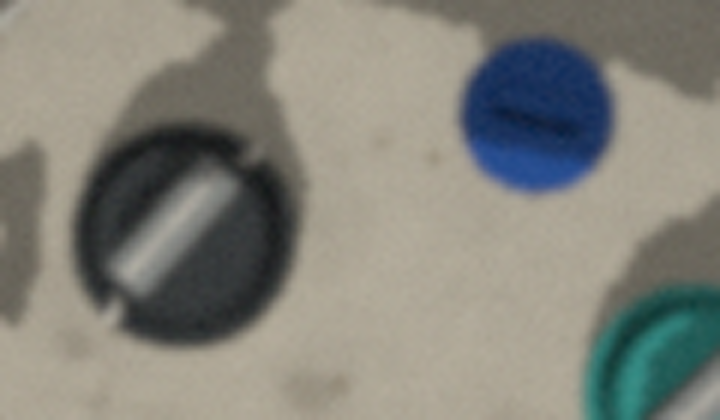

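Candidates (top picture pixels). Lid-shaped: pink (152,250), dark grey (270,273) and teal (357,300). I choose the dark one at (270,273), and the crop confirms it has a dark cap, grey bar and white pointers. Filter: the only blue-topped one is at (330,254). Canister collar is at (429,243), with its slots along image up/down.

```bash
cat >> h.py <<'E'
def plan(p,yaw,s=None):
    s=s or ctrl.state(); q=s['orientation']; R0=R.from_quat([q[1],q[2],q[3],q[0]])
    y=np.radians(yaw); x=np.array([np.cos(y),np.sin(y),0]); z=np.array([0,0,-1.]); Rt=R.from_matrix(np.c_[x,np.cross(z,x),z])
    print('t',round(s['time'],2),'pos',s['eef_pos'].round(4),'yaw',np.degrees(np.arctan2(*R0.as_matrix()[[1,0],0])).round(2),'w',round(s['gripper_width'],4),'F',s['ft_force'].round(1))
    print('shift',(R0.inv().apply(np.array(p)-s['eef_pos'])*1000).round(1),'turn',np.degrees((R0.inv()*Rt).as_rotvec()).round(1))
def wrist(n):
    s=ctrl.state(); im,d=ctrl.get_image('wrist'); save(n,im); q=s['orientation']
    np.savez('pics/'+n+'.npz',im=im,d=d,p=s['eef_pos'],q=q); return im,d
def wray(n,uv,z):
    D=np.load('pics/'+n+'.npz'); m=ctrl.camera_model('wrist'); f=240/np.tan(np.radians(m['fovy']/2)); H=m['hand_eye']
    uv=np.atleast_2d(uv).astype(float); a=uv-[m['cx'],m['cy']]; r=np.hypot(*a.T); t=r/f; 
    v=np.c_[a/np.maximum(r,1e-9)[:,None]*np.sin(t)[:,None],np.cos(t)]
    q=D['q']; Rt=R.from_quat([q[1],q[2],q[3],q[0]]).as_matrix()
    v=v@H[:3,:3].T@Rt.T; e=D['p']+Rt@H[:3,3]
    return e+v*((z-e[2])/v[:,2])[:,None]
E
python3 - <<'E'
from h import *
print('can',onplane('top',[(429.0,243.3),(430.3,220.4),(428.3,266.3)],.11))
p=onplane('top',[(240+255.5/6-.5,235+153.5/6-.5),(240+110.5/6-.5,235+317.5/6-.5)],.02);print('lid ptrs',p,p.mean(0))
plan([.5,.19,.21],74)
E
```

```text
can [[ 0.52679372 -0.06589816  0.11      ]
 [ 0.58594674 -0.07175963  0.11      ]
 [ 0.46834405 -0.06163385  0.11      ]]
lid ptrs [[0.49441088 0.3117865  0.02      ]
 [0.42083576 0.37595654 0.02      ]] [0.45762332 0.34387152 0.02      ]
t 0.15 pos [0.1449 0.5302 0.2304] yaw 164.72 w 0.0853 F [ 0.5 -0.2  0.8]
shift [-432.3 -234.5   20.7] turn [-0.1  0.1 90.7]
```

>>> apply_moves --rows '[[[-36,-20,2],[0,0,7],0],[[-72,-39,4],[0,0,14],0],[[-108,-59,5],[0,0,21],0],[[-144,-78,7],[0,0,28],0],[[-180,-98,9],[0,0,35],0],[[-216,-117,10],[0,0,42],0],[[-252,-137,12],[0,0,49],0],[[-288,-156,14],[0,0,56],0],[[-324,-176,15],[0,0,63],0],[[-360,-195,17],[0,0,70],0]]'

```text
time: 0.98
eef_pos: [0.4417, 0.2454, 0.2135]
orientation: [0.0, 0.68, 0.733, -0.001]
ft_force: [0.3, 0.6, 0.3]
gripper_width: 0.0853
```

```bash
python3 - <<'E'
from h import *
plan([.5,.19,.21],74)
E
```

```text
t 0.98 pos [0.4417 0.2454 0.2135] yaw 94.36 w 0.0853 F [0.3 0.6 0.3]
shift [-59.6  54.    3.6] turn [-0.   0.1 20.4]
```

>>> apply_moves --rows '[[[-20,18,1],[0,0,7],0],[[-40,36,2],[0,0,14],0],[[-60,54,3.5],[0,0,20.4],0],[[-60,54,3.5],[0,0,20.4],0],[[-60,54,3.5],[0,0,20.4],0]]'

```text
time: 1.4
eef_pos: [0.5004, 0.1886, 0.2092]
orientation: [-0.0, 0.799, 0.601, -0.002]
ft_force: [-0.3, -0.1, 0.1]
gripper_width: 0.0854
```

```bash
python3 - <<'E'
from h import *
wrist('w1'); plan([.5,.19,.21],74)
E
```

```text
t 1.45 pos [0.4998 0.1895 0.2095] yaw 73.98 w 0.0854 F [-0.7  0.5  0. ]
shift [ 0.5  0.  -0.5] turn [-0.1  0.1 -0. ]
```

View pics/w1.png

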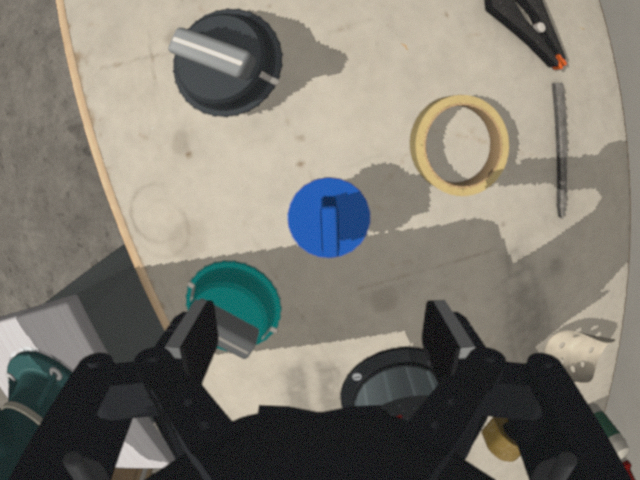

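The picture shows the filter at (330,217), with its bar running image-vertical at (330,197-257), so it's nearly in line with tool x. The dark lid is at (228,62). Cropping for exact edges.

```bash
python3 - <<'E'
from h import *
im=np.load('pics/w1.npz')['im']
save('w1f',cv2.resize(im[165:270,275:385],None,fx=6,fy=6,interpolation=cv2.INTER_CUBIC))
b=(im[...,2].astype(int)-im[...,0]>40)&(im[...,2].astype(int)-im[...,1]>25)
n,l,st,c=cv2.connectedComponentsWithStats(b.astype(np.uint8)); i=1+np.argmax(st[1:,4]); print(st[i],c[i])
cn=max(cv2.findContours((l==i).astype(np.uint8),0,1)[0],key=cv2.contourArea)
w=wray('w1',cn[:,0],.053); print(cv2.minEnclosingCircle(w[:,:2].astype(np.float32)), cv2.fitEllipse(w[:,:2].astype(np.float32)))
E
```

```text
[ 287  178   83   80 5203] [328.3913127  217.43551797]
((0.5064197182655334, 0.18467748165130615), 0.03475981950759888) ((0.506283164024353, 0.18472696840763092), (0.06769566982984543, 0.06845224648714066), 167.61026000976562)
```

View pics/w1f.png

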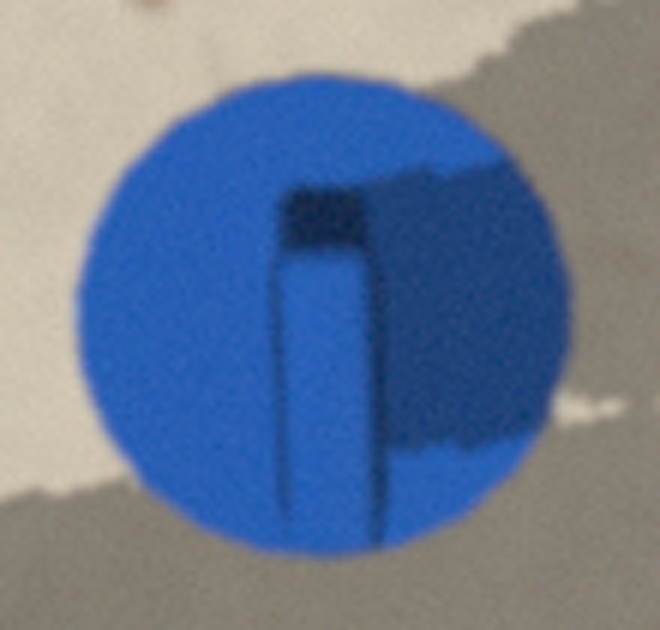

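```bash
python3 - <<'E'
from h import *
pts=np.array([(324,250),(335,545)])/6-.4+[275,165]
w=wray('w1',pts,.093); d=w[0]-w[1]; print(w,w.mean(0),np.linalg.norm(d),np.degrees(np.arctan2(d[1],d[0])))
plan([.5065,.1845,.16],75)
plan([.5065,.1845,.066],75)
E
```

```text
[[0.51092264 0.20394322 0.093     ]
 [0.50213129 0.16769104 0.093     ]] [0.50652696 0.18581713 0.093     ] 0.037302928980002065 76.36861595788783
t 1.45 pos [0.4998 0.1895 0.2095] yaw 73.98 w 0.0854 F [-0.7  0.5  0. ]
shift [-2.9  7.9 49.5] turn [-0.1  0.1 -1. ]
t 1.45 pos [0.4998 0.1895 0.2095] yaw 73.98 w 0.0854 F [-0.7  0.5  0. ]
shift [ -2.7   8.1 143.5] turn [-0.1  0.1 -1. ]
```

>>> apply_moves --rows '[[[-3,8,30],[0,0,-2],0.2],[[-3,8,65],[0,0,-2],0.3],[[-3,8,100],[0,0,-2],0.4],[[-3,8,125],[0,0,-2],0.4],[[-3,8,143],[0,0,-2],0.4],[[-3,8,143],[0,0,-2],0.5],[[-3,8,143],[0,0,-2],1],[[-3,8,143],[0,0,-2],1],[[-3,8,143],[0,0,-2],1],[[-3,8,143],[0,0,-2],1]]' --grip_force 30

```text
time: 2.28
eef_pos: [0.5076, 0.185, 0.0689]
orientation: [0.001, 0.788, 0.616, 0.001]
ft_force: [-0.3, 0.7, 1.9]
gripper_width: 0.0116
```

>>> apply_moves --rows '[[[0,0,0],[0,0,0],1],[[0,0,0],[0,0,0],1],[[0,0,0],[0,0,0],1]]'

```text
time: 2.53
eef_pos: [0.5079, 0.185, 0.0695]
orientation: [0.001, 0.788, 0.616, 0.001]
ft_force: [0.2, -0.3, 0.4]
gripper_width: 0.0114
```

```bash
python3 - <<'E'
from h import *
plan([.5065,.1845,.23],75)
E
```

```text
t 2.53 pos [0.5079 0.185  0.0695] yaw 76.01 w 0.0114 F [ 0.2 -0.3  0.4]
shift [  -0.6   -0.8 -160.5] turn [ 0.2 -0.1  1. ]
```

>>> apply_moves --rows '[[[0,0,-15],[0,0,0],1],[[0,0,-45],[0,0,0],1],[[0,0,-80],[0,0,0],1],[[0,0,-120],[0,0,0],1],[[0,0,-160],[0,0,0],1],[[-35,8,-165],[0,0,0],1],[[-70,16,-165],[0,0,0],1],[[-90,20,-165],[0,0,0],1],[[-90,20,-165],[0,0,0],1],[[-90,20,-165],[0,0,0],1]]'

```text
time: 3.37
eef_pos: [0.505, 0.092, 0.2344]
orientation: [0.0, 0.789, 0.615, 0.001]
ft_force: [-0.2, -0.1, -1.7]
gripper_width: 0.0116
```

```bash
python3 - <<'E'
from h import *
wrist('w2'); plan([.527,-.066,.225],76)
E
```

```text
t 3.42 pos [0.505  0.0928 0.2342] yaw 75.96 w 0.0113 F [ 0.7 -1.  -0.3]
shift [-148.8   59.8    9.1] turn [ 0.1 -0.1 -0. ]
```

View pics/w2.png

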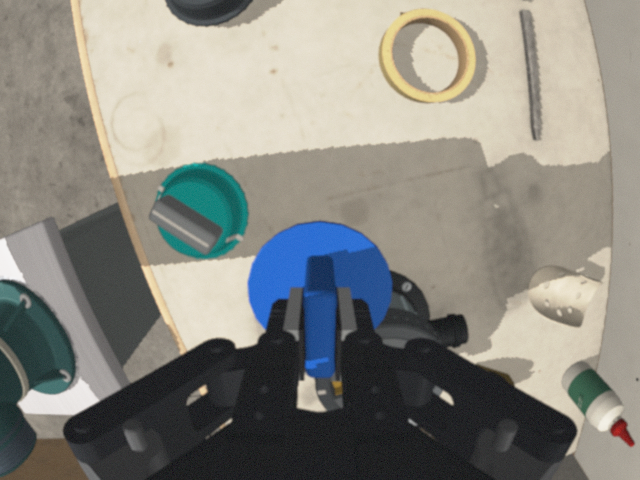

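The filter is gripped squarely at (320,310). It hides the canister from the wrist camera, so I'll cross-check the canister with top depth and the scene view.

```bash
python3 - <<'E'
from h import *
for n in ('top','scene'):
    D=np.load(f'pics/{n}0.npz'); dep=D['d']; m,Rm,f=cam(n)
    v,u=np.mgrid[:480,:640]; P=np.stack([(u-m['cx'])/f*dep,(v-m['cy'])/f*dep,dep],-1)@Rm.T+m['eye']
    k=(abs(P[...,2]-.110)<.005)&(np.hypot(P[...,0]-.527,P[...,1]+.066)<.09)
    k=cv2.morphologyEx(k.astype(np.uint8),cv2.MORPH_CLOSE,np.ones((3,3)))
    cn=max(cv2.findContours(k,0,1)[0],key=cv2.contourArea)[:,0]
    w=onplane(n,cn,.11)[:,:2].astype(np.float32)
    print(n,k.sum(),cv2.minEnclosingCircle(w),cv2.fitEllipse(w))
im=np.load('pics/scene0.npz')['im']; save('sc',cv2.resize(im[190:270,340:450],None,fx=6,fy=6,interpolation=cv2.INTER_CUBIC))
E
```

```text
top 1213 ((0.5251040458679199, -0.06738507002592087), 0.0755404606461525) ((0.5271291136741638, -0.06596390157938004), (0.12284186482429504, 0.13532757759094238), 19.370681762695312)
scene 370 ((0.5262284278869629, -0.06994668394327164), 0.0848972350358963) ((0.5241780877113342, -0.06660177558660507), (0.12686583399772644, 0.14673544466495514), 31.390342712402344)
```

View pics/sc.png

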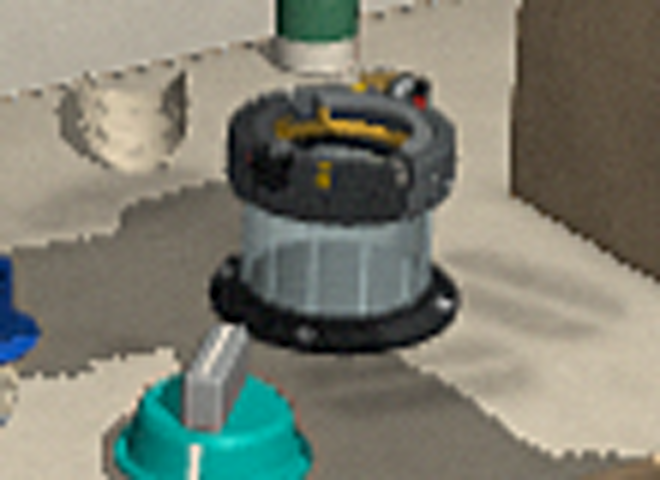

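>>> apply_moves --rows '[[[-25,10,2],[0,0,0],1],[[-60,25,4],[0,0,0],1],[[-95,39,6],[0,0,0],1],[[-128,52,8],[0,0,0],1],[[-148.5,61,9],[0,0,0],1],[[-148.5,61,9],[0,0,0],1],[[-148.5,61,9],[0,0,0],1],[[-148.5,61,9],[0,0,0],1]]'

```text
time: 4.08
eef_pos: [0.5283, -0.0647, 0.2248]
orientation: [-0.0, 0.788, 0.616, 0.001]
ft_force: [-0.4, -0.0, -1.0]
gripper_width: 0.0117
```

```bash
python3 - <<'E'
from h import *
im,d=ctrl.get_image('scene'); save('s3',cv2.resize(im[120:280,320:480],None,fx=4,fy=4,interpolation=cv2.INTER_CUBIC)); 
im,d=ctrl.get_image('top'); save('t3',cv2.resize(im[180:300,350:500],None,fx=4,fy=4,interpolation=cv2.INTER_CUBIC)); 
plan([.528,-.066,.114],76)
E
```

```text
t 4.18 pos [ 0.5283 -0.0644  0.2251] yaw 76.09 w 0.0115 F [ 0.3  0.9 -0.9]
shift [-1.900e+00 -1.000e-01  1.111e+02] turn [ 0.1 -0.1  0.1]
```

View pics/s3.png

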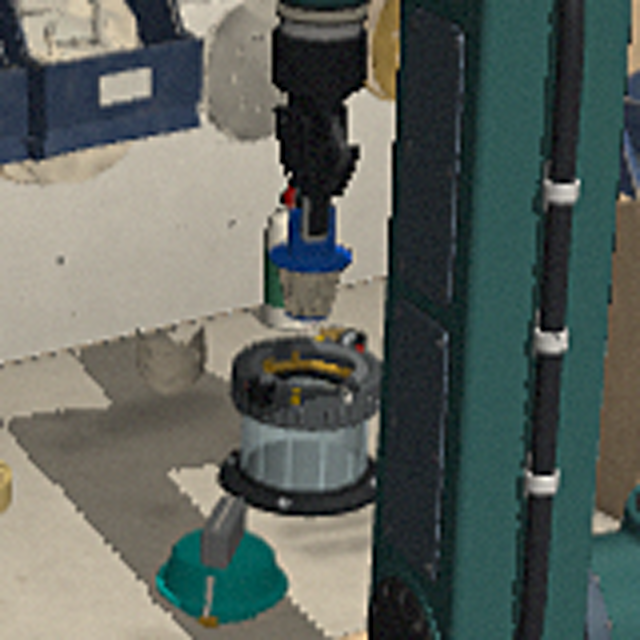

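View pics/t3.png

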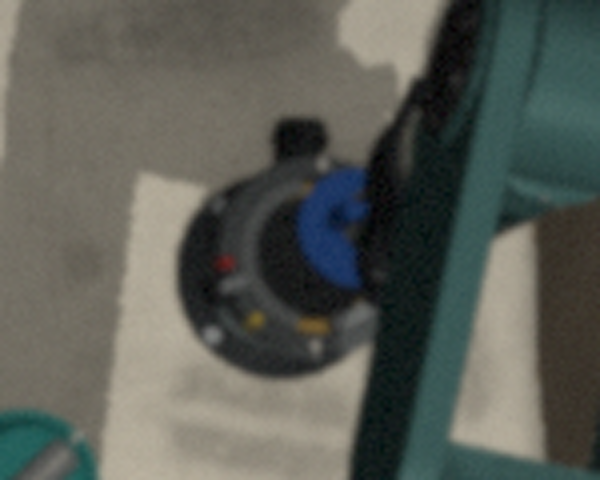

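The filter hangs upright and centred over the mouth (scene view, about (310,270)). Descending.

>>> apply_moves --rows '[[[-2,0,12],[0,0,0],1],[[-2,0,30],[0,0,0],1],[[-2,0,48],[0,0,0],1],[[-2,0,64],[0,0,0],1],[[-2,0,80],[0,0,0],1],[[-2,0,92],[0,0,0],1],[[-2,0,102],[0,0,0],1],[[-2,0,110],[0,0,0],1],[[-2,0,110],[0,0,0],1],[[-2,0,110],[0,0,0],1]]'

```text
time: 5.02
eef_pos: [0.528, -0.066, 0.115]
orientation: [-0.0, 0.787, 0.616, 0.001]
ft_force: [0.6, 0.2, -0.3]
gripper_width: 0.0112
```

>>> apply_moves --rows '[[[0,0,3],[0,0,0],1],[[0,0,5],[0,0,0],1],[[0,0,5],[0,0,0],1]]'

```text
time: 5.27
eef_pos: [0.5282, -0.0661, 0.1102]
orientation: [0.0, 0.787, 0.616, 0.002]
ft_force: [-0.4, -0.2, -1.2]
gripper_width: 0.0114
```

Within 1 mm of its seat. I'll open slightly and then lift.

>>> apply_moves --rows '[[[0,0,1],[0,0,0],1],[[0,0,1],[0,0,0],0.68],[[0,0,1],[0,0,0],0.65],[[0,0,1],[0,0,0],0.65],[[0,0,1],[0,0,0],0.65],[[0,0,-15],[0,0,0],0.65],[[0,0,-45],[0,0,0],0.65],[[0,0,-85],[0,0,0],0.4],[[0,0,-120],[0,0,0],0.2],[[0,0,-120],[0,0,0],0]]'

```text
time: 6.1
eef_pos: [0.5314, -0.0671, 0.2399]
orientation: [0.007, 0.787, 0.616, 0.007]
ft_force: [0.6, -0.1, 1.4]
gripper_width: 0.0653
```

```bash
python3 - <<'E'
from h import *
wrist('w4'); plan([.457,.343,.22],138.5)
E
```

```text
t 6.15 pos [ 0.5304 -0.0668  0.2363] yaw 76.11 w 0.072 F [-1.1 -0.3 -0.3]
shift [ 380.2 -169.8   14.9] turn [  0.8   0.3 -62.4]
```

View pics/w4.png

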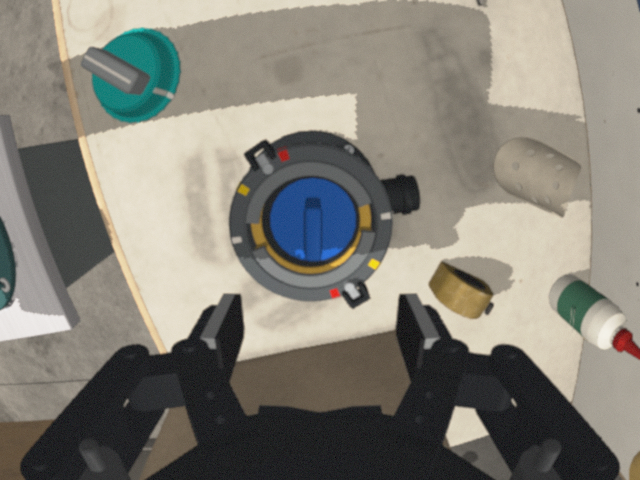

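The picture shows the filter in the mouth at (312,220), with white marks at (237,240) and (386,215). I'll measure the canister pose and the filter's fit.

```bash
python3 - <<'E'
from h import *
D=np.load('pics/w4.npz'); im=D['im']; save('w4c',cv2.resize(im[120:310,215:435],None,fx=3.5,fy=3.5,interpolation=cv2.INTER_CUBIC))
hsv=cv2.cvtColor(im,cv2.COLOR_RGB2HSV)
def blobs(mask,a0=8):
    sub=np.zeros_like(mask); sub[125:305,220:410]=mask[125:305,220:410]
    n,l,st,c=cv2.connectedComponentsWithStats(sub.astype(np.uint8)); return [(c[i].round(1),st[i,4]) for i in range(1,n) if st[i,4]>=a0]
H,S,V=hsv[...,0],hsv[...,1],hsv[...,2]
Y=(H>23)&(H<32)&(S>150)&(V>170); Rd=((H<6)|(H>174))&(S>150)&(V>110)
print('Y',blobs(Y)); print('R',blobs(Rd))
b=(im[...,2].astype(int)-im[...,0]>40)
sub=np.zeros(b.shape,np.uint8); sub[150:290,240:390]=b[150:290,240:390]
cn=max(cv2.findContours(sub,0,1)[0],key=cv2.contourArea)[:,0]
print('rim',cv2.fitEllipse(wray('w4',cn,.093)[:,:2].astype(np.float32)))
for (u,v) in [(237,240),(386,215)]:
    g=im[v-5:v+6,u-5:u+6].min(-1).astype(float); k=g>170; yy,xx=np.nonzero(k); print('W',u-5+xx.mean(),v-5+yy.mean(),k.sum())
k=np.asarray(D['d'][200:240,300:325]); print('d',np.median(k))
E
```

```text
Y [(array([243.2, 189.4]), np.int32(40)), (array([373.6, 263.7]), np.int32(60))]
R [(array([283.4, 155.1]), np.int32(82)), (array([334.2, 292.8]), np.int32(63))]
rim ((0.5283084511756897, -0.06680034101009369), (0.06909903138875961, 0.06969813257455826), 2.063396453857422)
W nan nan 0
W 387.0 216.0 3
d 0.2619798<stdin>:15: RuntimeWarning: Mean of empty slice.
  ret = ret.dtype.type(ret / rcount)
```

View pics/w4c.png

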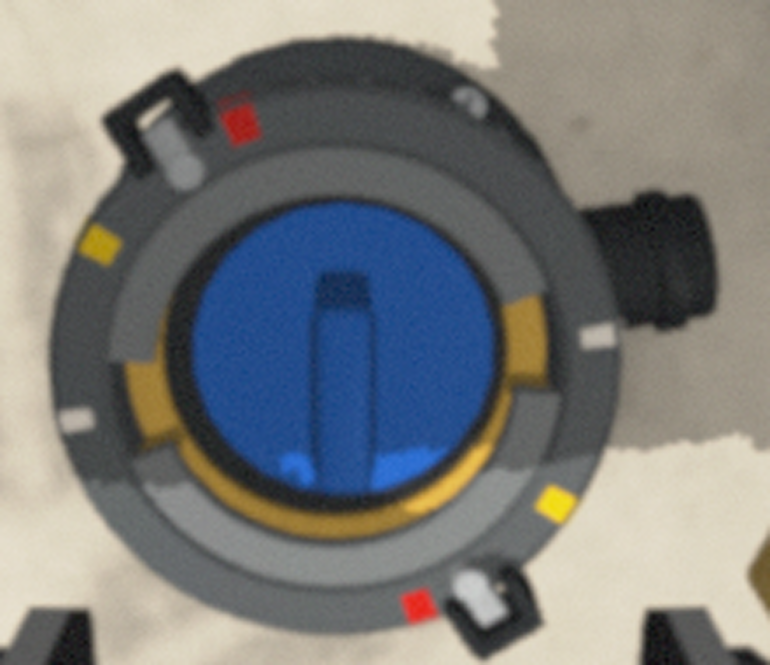

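```bash
python3 - <<'E'
from h import *
for n,a,b,off in [('W',(385.5,215.7),(236.6,239.4),0),('Y',(373.6,263.7),(243.2,189.4),40),('R',(334.2,292.8),(283.4,155.1),80)]:
    w=wray('w4',[a,b],.11); d=w[0]-w[1]; print(n,w.mean(0).round(4),np.linalg.norm(d).round(4),'canister yaw',(np.degrees(np.arctan2(d[1],d[0]))+off).round(2))
plan([.457,.343,.22],138.5)
E
```

```text
W [ 0.5263 -0.0673  0.11  ] 0.1164 canister yaw -4.82
Y [ 0.5263 -0.0673  0.11  ] 0.1167 canister yaw -4.92
R [ 0.5261 -0.0673  0.11  ] 0.1168 canister yaw -4.78
t 6.15 pos [ 0.5304 -0.0668  0.2363] yaw 76.11 w 0.072 F [-1.1 -0.3 -0.3]
shift [ 380.2 -169.8   14.9] turn [  0.8   0.3 -62.4]
```

>>> apply_moves --rows '[[[36,-16,0],[0,0,-6],0],[[72,-32,0],[0,0,-12],0],[[108,-48,2],[0,0,-18],0],[[144,-64,4],[0,0,-24],0],[[180,-80,6],[0,0,-30],0],[[216,-96,8],[0,0,-36],0],[[252,-113,10],[0,0,-42],0],[[288,-129,12],[0,0,-48],0],[[324,-145,14],[0,0,-54],0],[[358,-160,15],[0,0,-60],0]]'

```text
time: 6.98
eef_pos: [0.4599, 0.3209, 0.2184]
orientation: [0.006, 0.371, 0.929, 0.001]
ft_force: [0.4, 0.6, -0.9]
gripper_width: 0.0854
```

```bash
python3 - <<'E'
from h import *
plan([.457,.343,.22],138.5)
E
```

```text
t 6.98 pos [0.4599 0.3209 0.2184] yaw 136.43 w 0.0854 F [ 0.4  0.6 -0.9]
shift [17.3 14.  -1.7] turn [ 0.4  0.6 -2.1]
```

>>> apply_moves --rows '[[[14,11,-1],[0,0,-2],0],[[17,14,-1],[0.4,0.6,-2],0],[[17,14,-1],[0.4,0.6,-2],0],[[17,14,-1],[0.4,0.6,-2],0],[[17,14,-1],[0.4,0.6,-2],0]]'

```text
time: 7.4
eef_pos: [0.4576, 0.3415, 0.219]
orientation: [-0.0, 0.356, 0.935, -0.001]
ft_force: [-0.1, -0.1, -0.1]
gripper_width: 0.0853
```

```bash
python3 - <<'E'
from h import *
im,d=wrist('w5'); plan([.457,.343,.22],138.5)
save('w5c',cv2.resize(im[120:310,215:435],None,fx=3.5,fy=3.5,interpolation=cv2.INTER_CUBIC))
E
```

```text
t 7.45 pos [0.4577 0.3414 0.2192] yaw 138.3 w 0.0856 F [0.7 0.3 0.3]
shift [ 1.6  0.8 -0.8] turn [-0.   0.  -0.2]
```

View pics/w5.png

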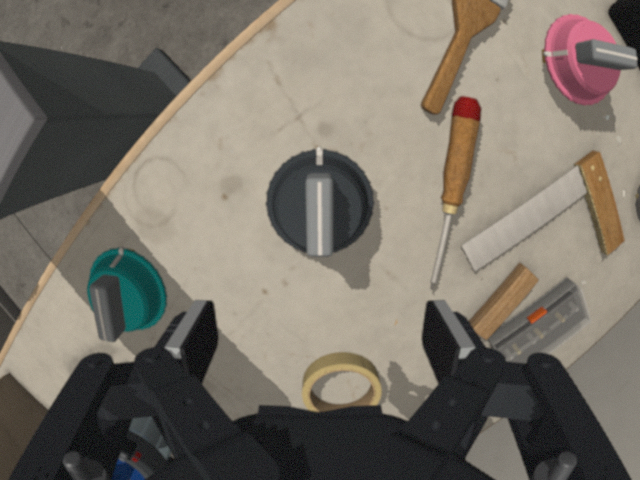

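View pics/w5c.png

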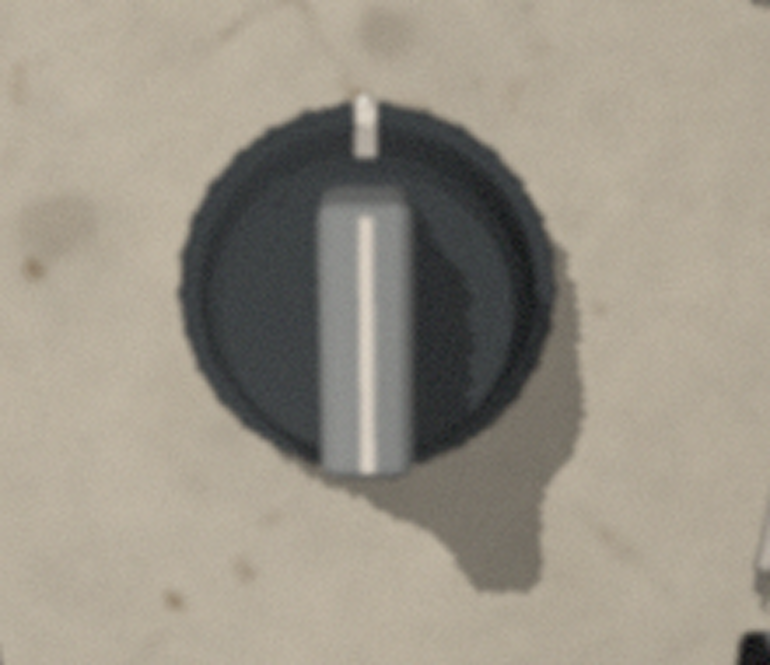

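The dark lid is at (320,200) with its bar nearly in line with tool x, from (319,178) to (320,255). Screwdriver and tape are both clear of the fingers.

```bash
python3 - <<'E'
from h import *
pts=np.array([(365.5,203),(367,472)])/3.5-.35+[215,120]
w=wray('w5',pts,.077); d=w[0]-w[1]; print(w.mean(0),np.linalg.norm(d),np.degrees(np.arctan2(d[1],d[0])))
c=w.mean(0); print(c)
plan([c[0],c[1],.048],138.0)
E
```

```text
[0.45499252 0.34346699 0.077     ] 0.06279124734513639 138.61253811771996
[0.45499252 0.34346699 0.077     ]
t 7.45 pos [0.4577 0.3414 0.2192] yaw 138.3 w 0.0856 F [0.7 0.3 0.3]
shift [ 3.400e+00 -1.000e-01  1.712e+02] turn [-0.   0.   0.3]
```

```bash
python3 - <<'E'
from h import *
im=np.load('pics/w5.npz')['im']; g=im.max(-1); k=(g<85).astype(np.uint8); s=np.zeros_like(k); s[130:270,240:400]=k[130:270,240:400]
cn=max(cv2.findContours(s,0,1)[0],key=cv2.contourArea)[:,0]
cn=cn[(cn[:,1]<225)]; cn=cn[~((cn[:,1]<190)&(abs(cn[:,0]-319)<8))]
hull=cv2.convexHull(cn.astype(np.int32))[:,0]
for z in (.014,.02,.026):
    w=wray('w5',cn[np.array([cv2.pointPolygonTest(hull.reshape(-1,1,2).astype(np.float32),tuple(map(float,p)),True)<1.5 for p in cn])],z)[:,:2]
    A=np.c_[2*w,np.ones(len(w))]; x=np.linalg.lstsq(A,(w**2).sum(1),rcond=None)[0]; print(z,x[:2],2*np.sqrt(x[2]+x[0]**2+x[1]**2),len(w))
E
```

```text
0.014 [0.45614977 0.34303536] 0.09876692326449357 185
0.02 [0.45517607 0.34390064] 0.09705624661527819 185
0.026 [0.45420237 0.34476593] 0.0953455699660451 185
```

>>> apply_moves --rows '[[[3.5,0,30],[0,0,0],0],[[3.5,0,65],[0,0,0],0.2],[[3.5,0,100],[0,0,0],0.3],[[3.5,0,130],[0,0,0],0.4],[[3.5,0,150],[0,0,0],0.4],[[3.5,0,163],[0,0,0],0.4],[[3.5,0,169],[0,0,0],0.4],[[3.5,0,169],[0,0,0],0.4],[[3.5,0,169],[0,0,0],0.6],[[3.5,0,169],[0,0,0],1]]' --grip_force 70

```text
time: 8.28
eef_pos: [0.4563, 0.3439, 0.0521]
orientation: [0.001, 0.356, 0.934, 0.001]
ft_force: [-0.2, -0.3, 0.6]
gripper_width: 0.0278
```

>>> apply_moves --rows '[[[0,0,0],[0,0,0],1],[[0,0,0],[0,0,0],1],[[0,0,0],[0,0,0],1],[[0,0,0],[0,0,0],1]]'

```text
time: 8.62
eef_pos: [0.4566, 0.3441, 0.0527]
orientation: [0.001, 0.356, 0.934, 0.001]
ft_force: [0.0, 0.8, -0.3]
gripper_width: 0.0204
```

```bash
python3 - <<'E'
from h import *
plan([.455,.343,.23],138.5)
E
```

```text
t 8.62 pos [0.4566 0.3441 0.0527] yaw 138.26 w 0.0204 F [ 0.   0.8 -0.3]
shift [   0.2   -1.2 -177.3] turn [ 0.2  0.1 -0.2]
```

>>> apply_moves --rows '[[[0,0,0],[0,0,0],0.6],[[0,0,0],[0,0,0],0.6],[[0,0,3],[0,0,0],0.6],[[0,0,4.5],[0,0,0],0.6],[[0,0,4.5],[0,0,0],0.6],[[0,0,4.5],[0,0,0],1],[[0,0,4.5],[0,0,0],1],[[0,0,4.5],[0,0,0],1],[[0,0,4.5],[0,0,0],1],[[0,0,4.5],[0,0,0],1]]'

```text
time: 9.45
eef_pos: [0.4565, 0.3441, 0.0481]
orientation: [0.001, 0.356, 0.934, 0.001]
ft_force: [0.9, -1.1, -0.7]
gripper_width: 0.0206
```

```bash
python3 - <<'E'
from h import *
plan([.455,.343,.23],138.5)
E
```

```text
t 9.45 pos [0.4565 0.3441 0.0481] yaw 138.26 w 0.0206 F [ 0.9 -1.1 -0.7]
shift [ 1.000e-01 -1.200e+00 -1.819e+02] turn [ 0.2  0.1 -0.2]
```

>>> apply_moves --rows '[[[0,0,-12],[0,0,0],1],[[0,0,-35],[0,0,0],1],[[0,0,-70],[0,0,0],1],[[0,0,-110],[0,0,0],1],[[0,0,-145],[0,0,0],1],[[0,0,-165],[0,0,0],1],[[0,0,-170],[0,0,0],1],[[0,0,-170],[0,0,0],1]]'

```text
time: 10.12
eef_pos: [0.4567, 0.3443, 0.2209]
orientation: [0.003, 0.356, 0.934, 0.003]
ft_force: [-0.2, -0.2, -2.3]
gripper_width: 0.0207
```

```bash
python3 - <<'E'
from h import *
plan([.5285,-.067,.215],175.2)
E
```

```text
t 10.12 pos [0.4567 0.3443 0.2209] yaw 138.27 w 0.0207 F [-0.2 -0.2 -2.3]
shift [-327.4 -259.1    4.7] turn [  0.4   0.3 -36.9]
```

>>> apply_moves --rows '[[[-15,-12,0],[0,0,-2],1],[[-43,-34,0],[0,0,-5],1],[[-74,-58,0],[0,0,-9],1],[[-105,-83,0],[0,0,-13],1],[[-136,-107,1],[0,0,-17],1],[[-167,-132,2],[0,0,-21],1],[[-198,-156,3],[0,0,-25],1],[[-229,-181,4],[0,0,-29],1],[[-260,-205,5],[0,0,-33],1],[[-285,-225,5],[0,0,-35],1]]'

```text
time: 10.95
eef_pos: [0.5181, -0.0159, 0.2113]
orientation: [0.001, 0.058, 0.998, 0.002]
ft_force: [-0.7, 0.5, -2.5]
gripper_width: 0.0213
```

```bash
python3 - <<'E'
from h import *
plan([.5285,-.067,.215],175.2)
E
```

```text
t 10.95 pos [ 0.5181 -0.0159  0.2113] yaw 173.35 w 0.0213 F [-0.7  0.5 -2.5]
shift [-16.3 -49.6  -3.9] turn [ 0.3  0.1 -1.9]
```

>>> apply_moves --rows '[[[-8,-25,-3],[0,0,-1],1],[[-15,-43,-3],[0,0,-2],1],[[-16,-49.5,-3],[0.3,0.1,-2],1],[[-16,-49.5,-3],[0.3,0.1,-2],1],[[-16,-49.5,-3],[0.3,0.1,-2],1],[[-16,-49.5,-3],[0.3,0.1,-2],1]]'

```text
time: 11.45
eef_pos: [0.5276, -0.0656, 0.213]
orientation: [-0.001, 0.04, 0.999, 0.0]
ft_force: [0.7, -0.4, -1.8]
gripper_width: 0.0208
```

```bash
python3 - <<'E'
from h import *
im,d=wrist('w6'); plan([.5285,-.067,.16],175.2)
im,d=ctrl.get_image('scene'); save('s6',cv2.resize(im[120:280,320:480],None,fx=4,fy=4,interpolation=cv2.INTER_CUBIC)); np.savez('pics/s6.npz',im=im,d=d)
im,d=ctrl.get_image('top'); save('t6',cv2.resize(im[180:300,350:500],None,fx=4,fy=4,interpolation=cv2.INTER_CUBIC)); 
E
```

```text
t 11.5 pos [ 0.5278 -0.0655  0.2135] yaw 175.44 w 0.0209 F [-0.3  0.1 -1.2]
shift [-0.9 -1.4 53.5] turn [-0.  -0.1  0.2]
```

View pics/w6.png

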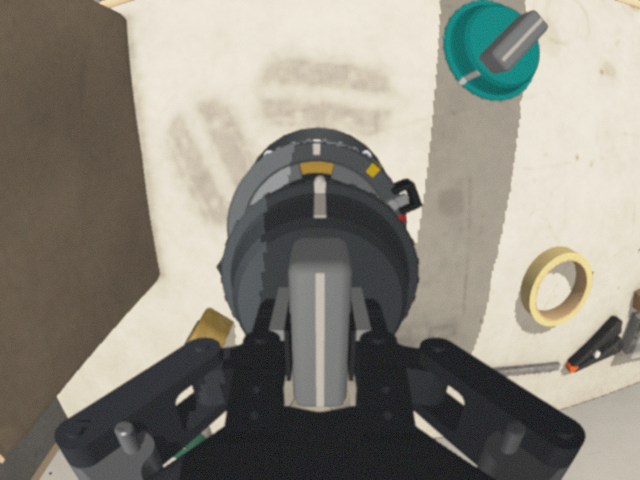

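View pics/s6.png

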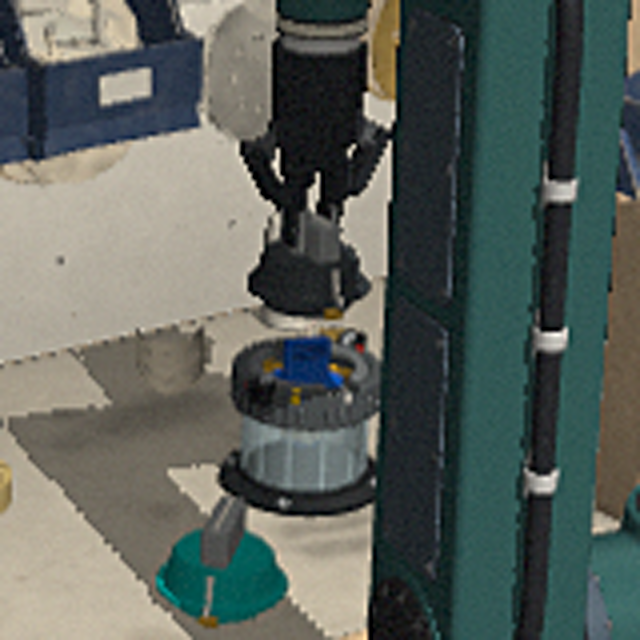

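View pics/t6.png

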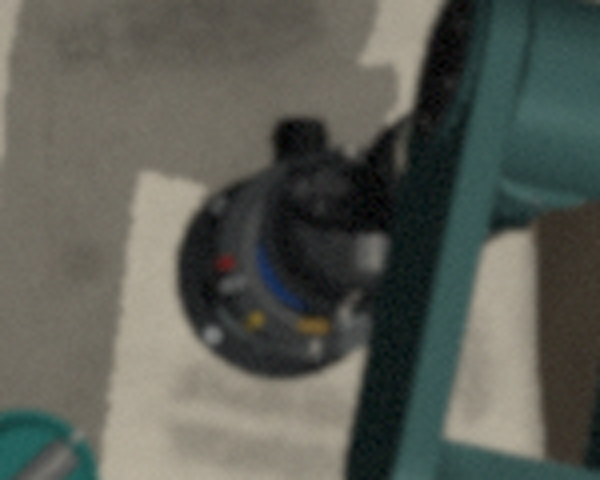

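The wrist view shows the near slot at (317,168) and its white mark at (317,148), almost in line with the lid pointer at (319,182). The scene view confirms the filter is seated. Checking the lateral offset.

```bash
python3 - <<'E'
from h import *
D=np.load('pics/w6.npz'); im=D['im']; save('w6c',cv2.resize(im[120:240,240:430],None,fx=4,fy=4,interpolation=cv2.INTER_CUBIC))
q=D['q']; Rt=R.from_quat([q[1],q[2],q[3],q[0]])
for n,uv,z in [('mark',(317,148),.11),('slot',(317,169),.10),('yel',(374,171),.11),('ptr tip',(319.5,178),.1654+.018),('ptr in',(320,216),.1654+.022),('bar a',(320,270),.1654+.077),('bar b',(320,400),.1654+.077)]:
    print(n,wray('w6',uv,z)[0].round(4),'tool',(Rt.inv().apply(wray('w6',uv,z)[0]-D['p'])*1000).round(1))
E
```

```text
mark [ 0.4673 -0.0621  0.11  ] tool [ 60.1  -1.4 103.2]
slot [ 0.4825 -0.0634  0.1   ] tool [ 44.9  -1.4 113.1]
yel [ 0.4853 -0.0255  0.11  ] tool [ 45.1  36.5 103.1]
ptr tip [ 0.4765 -0.0612  0.1834] tool [51.3  0.2 29.7]
ptr in [ 0.4937 -0.0624  0.1874] tool [34.1  0.5 25.7]
bar a [ 0.4978 -0.0628  0.2424] tool [ 30.1   0.4 -29.3]
bar b [ 0.5543 -0.0673  0.2424] tool [-26.7   0.4 -29.5]
```

View pics/w6c.png

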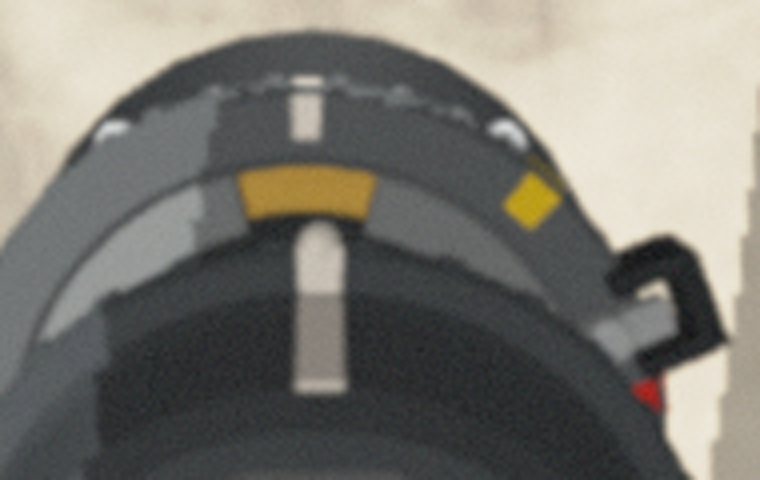

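>>> apply_moves --rows '[[[0.8,-1.5,10],[0,0,0.2],1],[[0.8,-1.5,25],[0,0,0.2],1],[[0.8,-1.5,38],[0,0,0.2],1],[[0.8,-1.5,46],[0,0,0.2],1],[[0.8,-1.5,50],[0,0,0.2],1],[[0.8,-1.5,50],[0,0,0.2],1],[[0.8,-1.5,50],[0,0,0.2],1]]'

```text
time: 12.18
eef_pos: [0.5272, -0.067, 0.1642]
orientation: [-0.0, 0.041, 0.999, -0.0]
ft_force: [0.2, 0.8, -1.5]
gripper_width: 0.021
```

```bash
python3 - <<'E'
from h import *
im,d=wrist('w7'); plan([.527,-.067,.145],175.2)
save('w7c',cv2.resize(im[80:300,190:450],None,fx=3,fy=3,interpolation=cv2.INTER_CUBIC))
E
```

```text
t 12.23 pos [ 0.5275 -0.0671  0.1647] yaw 175.26 w 0.0209 F [ 0.3 -0.6 -1.9]
shift [ 0.5  0.1 19.7] turn [-0.   0.   0.1]
```

View pics/w7c.png

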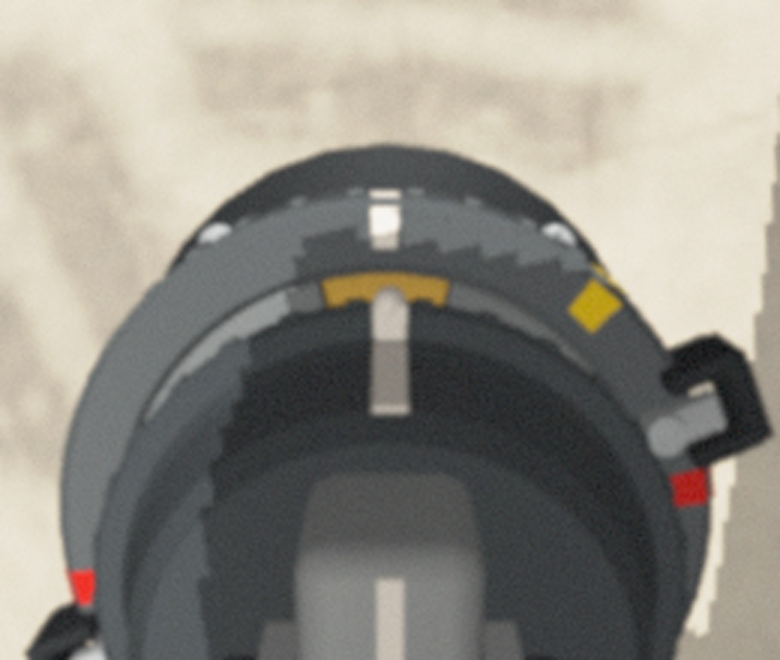

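The pointer at (388,300) and the slot mark at (384,220) are in line to within about 1 mm. Lowering slowly.

>>> apply_moves --rows '[[[0.5,-0.5,3],[0,0,0],1],[[0.5,-0.5,5],[0,0,0],1],[[0.5,-0.5,7],[0,0,0],1],[[0.5,-0.5,9],[0,0,0],1],[[0.5,-0.5,11],[0,0,0],1],[[0.5,-0.5,11],[0,0,0],1]]'

```text
time: 12.73
eef_pos: [0.5267, -0.0675, 0.1531]
orientation: [-0.0, 0.041, 0.999, -0.0]
ft_force: [-0.1, 0.1, -1.5]
gripper_width: 0.021
```

>>> apply_moves --rows '[[[0,0,2],[0,0,0],1],[[0,0,4],[0,0,0],1],[[0,0,6],[0,0,0],1],[[0,0,6],[0,0,0],1]]'

```text
time: 13.07
eef_pos: [0.5264, -0.0675, 0.1464]
orientation: [-0.001, 0.041, 0.999, -0.0]
ft_force: [-0.4, -0.5, -2.1]
gripper_width: 0.0211
```

Lugs are through the slots with no contact force. Last 2–3 mm.

>>> apply_moves --rows '[[[0,0,1.5],[0,0,0],1],[[0,0,2.5],[0,0,0],1],[[0,0,3],[0,0,0],1],[[0,0,3.5],[0,0,0],1],[[0,0,3.5],[0,0,0],1]]'

```text
time: 13.48
eef_pos: [0.5265, -0.0675, 0.144]
orientation: [-0.0, 0.041, 0.999, -0.0]
ft_force: [-2.9, 0.5, 4.6]
gripper_width: 0.0211
```

```bash
python3 - <<'E'
from h import *
im,d=wrist('w8'); plan([.527,-.067,.144],175.2)
save('w8c',cv2.resize(im[80:300,190:450],None,fx=3,fy=3,interpolation=cv2.INTER_CUBIC))
E
```

```text
t 13.53 pos [ 0.5265 -0.0675  0.144 ] yaw 175.26 w 0.0211 F [-2.8 -0.2  5.6]
shift [-0.4  0.6  0. ] turn [-0.  -0.   0.1]
```

View pics/w8c.png

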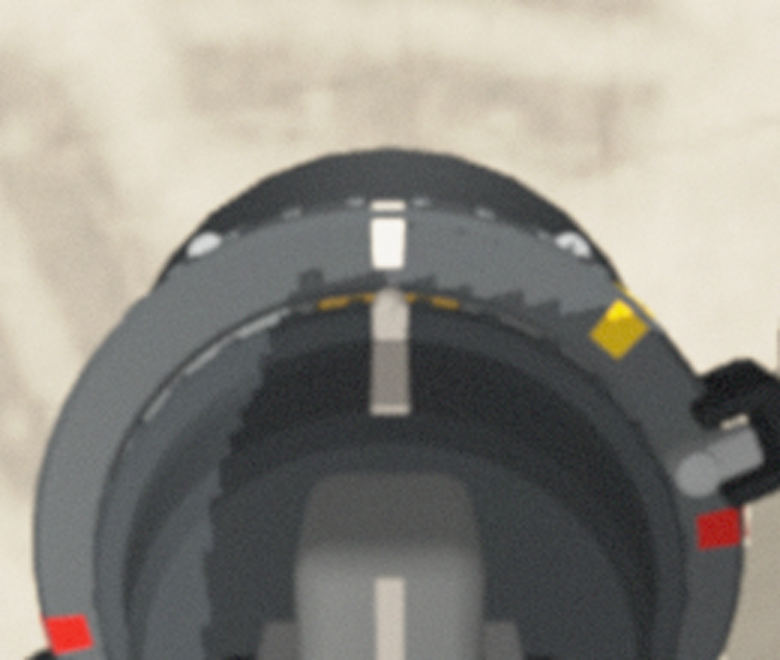

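The lid is seated, with the pointer at (389,300) on the white mark and a light 5 N contact. Twisting clockwise (positive tool z), the first half now.

>>> apply_moves --rows '[[[0.4,0,0.3],[0,0,0],1],[[0.4,0,0.3],[0,0,3],1],[[0.4,0,0.3],[0,0,6],1],[[0.4,0,0.3],[0,0,9],1],[[0.4,0,0.3],[0,0,12],1],[[0.4,0,0.3],[0,0,15],1],[[0.4,0,0.3],[0,0,18],1],[[0.4,0,0.3],[0,0,20],1],[[0.4,0,0.3],[0,0,20],1]]'

```text
time: 14.28
eef_pos: [0.5265, -0.0677, 0.144]
orientation: [0.0, 0.215, 0.977, -0.0]
ft_force: [-1.4, -0.8, 3.4]
gripper_width: 0.0211
```

```bash
python3 - <<'E'
from h import *
plan([.5263,-.0675,.144],135.2); print(ctrl.state()['torque'])
E
```

```text
t 14.28 pos [ 0.5265 -0.0677  0.144 ] yaw 155.22 w 0.0211 F [-1.4 -0.8  3.4]
shift [0.2 0.1 0. ] turn [-0.   0.1 20. ]
[ 0.02953337  0.17947662 -0.04977874]
```

>>> apply_moves --rows '[[[0,0,0.3],[0,0,3],1],[[0,0,0.3],[0,0,6],1],[[0,0,0.3],[0,0,9],1],[[0,0,0.3],[0,0,12],1],[[0,0,0.3],[0,0,15],1],[[0,0,0.3],[0,0,18],1],[[0,0,0.3],[0,0,20],1],[[0,0,0.3],[0,0,20],1],[[0,0,0.3],[0,0,20],1]]'

```text
time: 15.03
eef_pos: [0.5266, -0.0677, 0.144]
orientation: [0.001, 0.38, 0.925, -0.0]
ft_force: [-1.1, 1.1, 4.4]
gripper_width: 0.0207
```

```bash
python3 - <<'E'
from h import *
im,d=wrist('w9'); plan([.5263,-.0675,.144],135.2); print(ctrl.state()['torque'])
save('w9c',cv2.resize(im[80:300,190:450],None,fx=3,fy=3,interpolation=cv2.INTER_CUBIC))
im,d=ctrl.get_image('scene'); save('s9',cv2.resize(im[120:280,320:480],None,fx=4,fy=4,interpolation=cv2.INTER_CUBIC))
E
```

```text
t 15.08 pos [ 0.5266 -0.0677  0.144 ] yaw 135.29 w 0.0205 F [-1.1  0.7  3.5]
shift [ 0.3 -0.1 -0. ] turn [0.  0.1 0.1]
[0.16592148 0.19792859 0.0956806 ]
```

View pics/w9c.png

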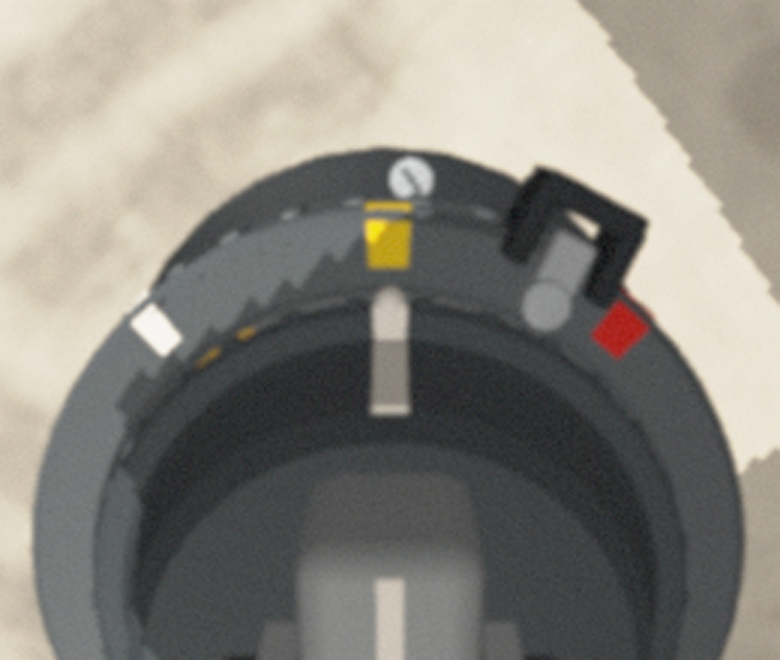

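View pics/s9.png

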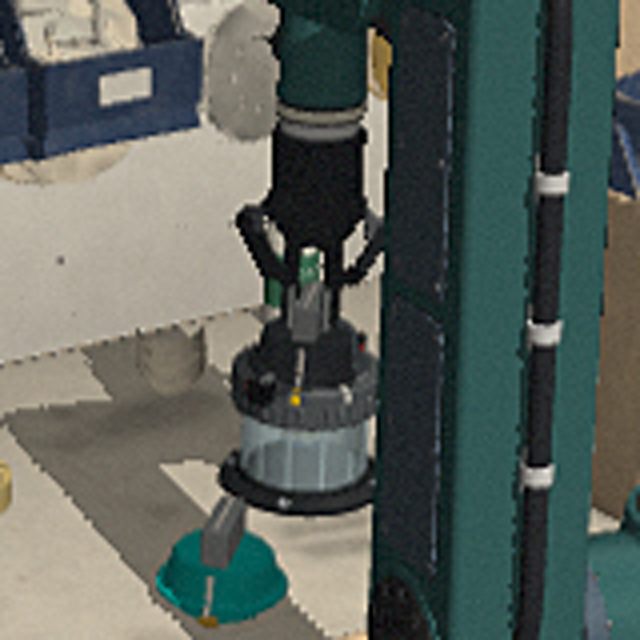

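The pointer at (390,300) stands on the yellow mark at (389,240) and the lid is flat on the collar, still held. I'll hold briefly to confirm it's steady.

>>> apply_moves --rows '[[[0,0,0.3],[0,0,0],1],[[0,0,0.3],[0,0,0],1],[[0,0,0.3],[0,0,0],1],[[0,0,0.3],[0,0,0],1]]'

```text
time: 15.47
eef_pos: [0.5266, -0.0677, 0.144]
orientation: [0.001, 0.38, 0.925, -0.0]
ft_force: [-1.0, 0.6, 5.5]
gripper_width: 0.0207
```

```bash
python3 - <<'E'
from h import *
plan([.5263,-.0675,.144],135.2); ctrl.job_done()
E
```

```text
t 15.47 pos [ 0.5266 -0.0677  0.144 ] yaw 135.31 w 0.0207 F [-1.   0.6  5.5]
shift [ 0.3 -0.1  0. ] turn [0.  0.1 0.1]
the job is handed in; nothing more can be done
```

The filter is seated in the canister and the lid is on the collar, twisted about 40° clockwise. I handed the job in at 15.5 s with the gripper still holding the lid; no verdict is reported.

**Filter:** the wrist picture taken after letting go put its rim about 2 mm off the canister axis. It looked upright in the mouth.

**Lid:** the lugs went through the slots without resistance, and it seated at the expected height with about 5 N of contact. In the last pictures the pointer stands on the yellow mark, short of the latch, and the spring pushes back with roughly 0.1 N m. The gripper was set to 70 N. I didn't read the ring's joint itself; its turn is inferred from the tool's turn and the pointer.

**Disagreements:** the wrist and top cameras differed by about 1–1.5 mm on the canister's position. The wrist camera also looked about 1.4 mm off sideways compared with where the grips settled. I placed the lid between the readings and corrected it by lining its pointer up with the slot mark.

**Things lying by:** I never reached for or touched the screwdriver, masking tape or tape measure, but I didn't re-measure where they lie at the end.

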